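# Hang up the dip cup and hold the cleaner's lid at the vent mark

## Robot

A 6-joint arm with a two-finger parallel gripper is mounted at the origin on the work surface. World frame = base frame: x ahead of the robot, y to its left, z up, the work surface at z = 0. Lengths are in m, angles in rad, forces in N, time in s.
With the tool pointing down it reaches from about 0.275 to 0.85 m from the base axis. Payload 5.2 kg.
Tool frame: the origin (TCP) lies midway between the tips of the shut fingers; the grasp point (between the pads) lies 19 mm behind it; z points along the fingers, y is the line along which they close (so a half turn about z gives the same grasp; the last joint's range is limited). The gripper opens to 85 mm and grips with 20 to 120 N. Pads are 22 mm wide; open, the fingers measure 114 mm over their backs; the gripper's body (76 mm by 85 mm) begins 54 mm behind the grasp point. The pads swing forward as they close: fully open they stand 13 mm farther back than shut.
Start: joints at [-1.451, 0.259, 1.535, -0, 1.348, -0.203], TCP at [0.174, -0.522, 0.231] pointing down, gripper open.
Joint ranges: [-3.14, 3.14], [-0.91, 2.08], [0.19, 2.58], [-1.22, 4.36], [0.22, 2.71], [-3.12, 3.12]. Speed limits (rad/s): [2.57, 2.57, 3.14, 3.14, 3.14, 3.14].

## Interface

Orientations are given as a rotation vector (axis times angle).
In Python, from rig import env, cam, probe_bus gives the robot as it stands (env), with the cameras (cam) and the readings (probe_bus).
- The arm moves only by the tool advance, called after ">>>" as name(argument=value, ...), one argument or row to a line, values as JSON. Schema: {"type":"object","properties":{"segments":{"type":"object","properties":{"drx":{"type":"array","items":{"type":"number"},"minItems":1,"maxItems":10},"dry":{"type":"array","items":{"type":"number"},"minItems":1,"maxItems":10},"drz":{"type":"array","items":{"type":"number"},"minItems":1,"maxItems":10},"sx":{"type":"array","items":{"type":"number"},"minItems":1,"maxItems":10},"sy":{"type":"array","items":{"type":"number"},"minItems":1,"maxItems":10},"sz":{"type":"array","items":{"type":"number"},"minItems":1,"maxItems":10},"finger_gap":{"type":"array","items":{"type":"number"},"minItems":1,"maxItems":10}},"additionalProperties":false,"required":["drx","dry","drz","sx","sy","sz","finger_gap"]},"clamp_n":{"type":"number"},"only":{"type":"string"},"quiet":{"type":"boolean"},"lines":{"type":"string"}},"required":["segments"],"additionalProperties":false}. segments is an object with one list for each field, all of the same length, 1 to 10, a row being the entries at one place: drx, dry, drz (a rotation vector in parts of the range, where 1.0 means 4 rad), sx, sy, sz (the shift in a scale on which 1.0 is 0.3 m), finger_gap (the finger opening in m); each row shifts and turns the commanded pose from where the row before left it, along the tool's axes as they then stand; what a row does not reach is not made up. A row lasts 1/12 s, in which the tool goes at most 0.0417 m and 0.125 rad, less where a joint would pass 70% of its speed; a pose out of reach is approached as far as the arm can. The fingers move at their own pace and stop on an object; clamp_n is the grip in N (left out, the last holds). Time passes only in rows, so rows that do not move let the fingers close. The tool returns the time, the measured TCP pose, the force, the opening and the grip force at its end. only (a regular expression) keeps the lines of the reply that match it, lines (a string "A,B") keeps lines A to B, and quiet returns only ok. No shift or turn number may pass 1 either way. Input that does not fit is refused with a message, and nothing moves.
- probe_bus.read_state(): the state, without advancing time (a new reading comes with each control period).
- cam.get_image(name): name is "scene" or "top"; returns a dict with "image" (420x560x3 uint8, blue, green, red), "fx", "fy", "cx", "cy" (pixels), "rvec" (rotation vector, rad) and "tvec" (3), from world to camera coordinates, as OpenCV has them. Camera axes: x right, y down, z forward; pixel columns grow to the right and rows downward; lengths in m; the calibration is good to about 2 mm. A picture is of the moment at which its call begins. There is no depth.
- env.finish_job(): hands the job in; it is judged then, once.
The state is a dict: "t": time; "joint_positions": joint angles; "qd": joint speeds; "joint_efforts": joint torques, N m; "eef_pos": TCP position; "orientation": TCP orientation; "ft_force": force on the tool from outside, world axes, zero at the start; "wrist_torque": the same for the moment, N m; "opening": finger opening in m; "finger_force": force on a finger pad.
Only numpy, scipy, OpenCV 4.12 (cv2) and the standard library are available. Lean on these libraries where they do the work, as an engineer would, in place of code of your own. Each camera call takes 0.05 s, during which the arm holds its last target. There are 200 camera calls.

## Task

Close down the cleaning corner of the bench: put the rinsed orange cup upside down over the upright steel drying peg, so that its rim stands on the white base, and let go of it. Then take the black bar on the ultrasonic cleaner's sprung lid, lift the lid until its yellow pointer is level with the middle of the red marker on the side rail, and finish while still holding the lid there by the bar, so that the vapour can be drawn off. Leave the marker and the other things on the bench where they are.

Things in the scene. Friction and masses are not known exactly. Their poses are not given: they have to be found in the camera images.
- cup: Orange plastic dip cup: straight open cylinder, 50 mm across outside, 45 inside, 100 long, about 70 g, closed end 4 mm thick. Starts lying in the cradle, axis level 45 mm above the work surface, mouth roughly to the robot's right (-y). Origin: centre of the outside of its closed end; z runs along the cup to the mouth. May be gripped across its diameter with 30 N.
- cup_rim (a point): Centre of the cup's mouth (100 mm along z from the cup's origin).
- cradle: Fixed grey cradle under the cup: base 130 x 60 x 8 mm, two rails along x, 36 mm apart outside and 23 high, a stop 36 mm wide and 32 high at each end. Origin: centre of its underside; the cup's mouth points along its x. The cup's sides are free for fingers from 23 mm above the work surface up, over its whole length.
- peg_stand: Fixed drying stand: white round base 100 mm across, 12 thick, with an upright steel peg in its middle, 28 mm across, tapering over its last 20 mm to 12, top 80 mm above the work surface. Origin: centre of its underside, z up. With the cup's rim on the base, its closed end is 112 mm above the work surface.
- peg_seat (a point): Point on the peg's axis at the top face of the white base, 12 mm above the work surface: where the centre of the cup's mouth must come to rest.
- cleaner: Fixed grey ultrasonic cleaner, 190 (x) x 220 (y) x 120 mm high, with an aluminium lid on top. Origin: centre of its underside; its front (-x, with a black panel) faces the robot. On its -y side a curved dark rail, 132 mm from its middle, carries the red marker.
- lid (a joint): Opening angle of the lid, rad: 0 shut, growing as its front edge rises; stop at 1.3. Lid 190 x 220 x 8 mm, 0.34 kg with bar, hinged along its far (+x) edge. A spring pulls it shut (about 0.55 N m when shut, 0.9 N m more per rad, besides its weight): some 5 to 10 N upward are needed at the bar, and it falls shut when let go.
- lid_hinge (a point): Middle of the lid's hinge line, 126 mm above the work surface; turns with the lid. The hinge line runs along the cleaner's y; the point's -x axis points along the lid to its front edge and its z is the lid's normal.
- grab_bar: Black round bar on the lid, 12 mm thick, along the lid's y, 88 mm clear between its end posts. Origin: middle of the bar, 155 mm from the hinge line along the lid and 42 mm above the lid's mid-plane (32 mm free height under it). Axes as the lid's. It can be pinched from above and, being round, turns between the finger pads as the lid rises.
- lid_pointer (a point): Yellow pointer tab, 12 x 6 mm, sticking out at the lid's -y side near its front corner, 185 mm from the hinge line. Its x and z axes are the lid's.
- mark (a joint): Angle of the red marker about the same hinge line, rad, on the lid's scale: the lid is right when joint lid equals joint mark. Set somewhere between 0.4 and 0.85; stays by friction only and must not be moved.
- mark_center (a point): Centre of the red marker, a block 22 mm tall along the rail and 22 mm wide, 185 mm from the hinge line, just beside the pointer's path, on the side away from the lid. Its axes turn about the hinge with the marker and agree with the pointer's when the lid is right.
- spool_a: Solder spool with orange label, 52 mm across, 48 mm tall, standing; bystander. Origin: centre of underside.
- spool_b: Solder spool with pale label, 52 mm across, 48 mm tall, standing; bystander. Origin: centre of underside.
- flux_bottle: White bottle with green label, 40 mm across, 100 mm tall, standing; bystander. Origin: centre of underside.
- circuit_board: Green circuit board 110 x 85 mm, up to 14 mm thick, lying flat; bystander. Origin: centre of underside.
- parts_bin: Small open red bin 100 x 80 x 40 mm; bystander. Origin: centre of underside.
- screwdriver: Blue-handled screwdriver about 150 mm long lying along its x; bystander.
- pliers: Pliers with green handles, 155 mm long, 12 mm thick, lying flat along their x; bystander.

How it is judged:
On the way, in this order (a step that is already met when the one before it is completed fails the run):
1. the cup stands upside down over the peg, its rim on the white base, let go and at rest, the lid still shut (angle between cup's own z axis and vertical above 2.95 rad and horizontal distance between cup_rim and peg_seat below 0.013 m and z of cup_rim in the frame of peg_seat between -0.006 and 0.007 m and linear speed of cup below 0.03 m/s and contact force between the fingers and cup below 0.1 N and value of joint lid below 0.1 rad), for 0.3 s.
2. the fingers hold the lid by its bar with the pointer at the red marker (angle between the x axis of lid_pointer and the x axis of mark_center, either way round below 0.075 rad and velocity of joint lid between -0.08 and 0.08 rad/s and contact force between the fingers and grab_bar above 2 N), for 0.3 s.
At the end, for the whole second after the job is handed in: Cup upside down over the peg (within 11 degrees), rim within 7 mm of the base and 13 mm of the peg axis, at rest, not touched by the fingers; lid still, within 0.075 rad of the red marker, the fingers on the black bar with over 2 N (all of step 2 and angle between cup's own z axis and vertical above 2.95 rad and horizontal distance between cup_rim and peg_seat below 0.013 m and z of cup_rim in the frame of peg_seat between -0.006 and 0.007 m and linear speed of cup below 0.03 m/s and contact force between the fingers and cup below 0.1 N); the arm keeps its last pose, push and grip.
It fails at once if a bystander is moved by more than 30 mm (distance of any of spool_a, spool_b, flux_bottle, circuit_board, parts_bin, screwdriver, pliers from where it was at the start of the episode above 0.03 m).
It fails at once if the red marker is moved (distance of mark_center from where it was at the start of the episode above 0.012 m).
It also fails if it takes over 59 s, if anything falls off the work surface, if the arm or the gripper's body presses on something with over 40 N, if the wrist force passes 120 N, or if a joint passes its speed limit or range.

## Working session

There is one attempt and no reset: what is moved stays moved. The work goes in short steps, Python scripts to look and compute and a tool call to move; the robot and the scene stay as the last step left them, time stands still between calls to the robot, and variables do not carry over. Pictures are saved under pics/ and viewed, at most 10 in all, crops included, and the job is handed in when it is done.

```bash
ls; mkdir -p pics
```

Run:
```python
from rig import env, cam, probe_bus
import cv2,pickle
d={}
for n in("scene","top"):
    d[n]=cam.get_image(n); cv2.imwrite(f"pics/{n}0.png",d[n]["image"])
    print(n,{k:v for k,v in d[n].items() if k!="image"})
pickle.dump(d,open("cams.pkl","wb"))
print(probe_bus.read_state())
```

```text
pics
rig.py
scene {'fx': 477.0380391687588, 'fy': 477.0380391687588, 'cx': 269.1653624763952, 'cy': 210.58603776312083, 'rvec': array([ 0.826031  ,  2.5603937 , -1.07504631]), 'tvec': array([ 0.49593432, -0.13290391,  1.5887512 ])}
top {'fx': 415.27449373440504, 'fy': 415.27449373440504, 'cx': 280.0651391358772, 'cy': 203.87705795499147, 'rvec': array([ 2.17422523, -2.162218  ,  0.14455612]), 'tvec': array([-0.03299088,  0.55993992,  1.08355941])}
{'t': 0.1, 'joint_positions': array([-1.45083125e+00,  2.59220233e-01,  1.53598511e+00, -1.37885942e-05,
        1.34803178e+00, -2.02795344e-01]), 'qd': array([-0.00174787, -0.00351845, -0.00313482, -0.00023521,  0.00113641,
       -0.00042156]), 'joint_efforts': array([ 1.22920086e-03, -4.46970892e+01, -2.91248274e+01, -4.32334500e-04,
        6.22465974e-03, -1.05053621e-05]), 'eef_pos': array([ 0.17441216, -0.5210952 ,  0.2305801 ]), 'orientation': array([-3.09914918e+00, -5.04533738e-01, -8.58032549e-05]), 'ft_force': array([-0.18974236, -1.21253781,  0.55859132]), 'wrist_torque': array([ 0.00221064,  0.00827352, -0.02651591]), 'finger_force': 0.0, 'opening': 0.08552925791898267}
```

View pics/scene0.png

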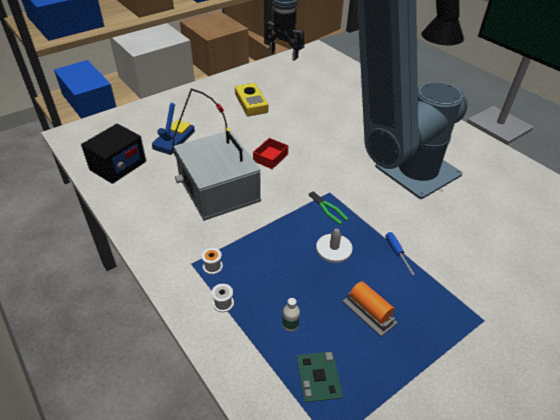

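View pics/top0.png

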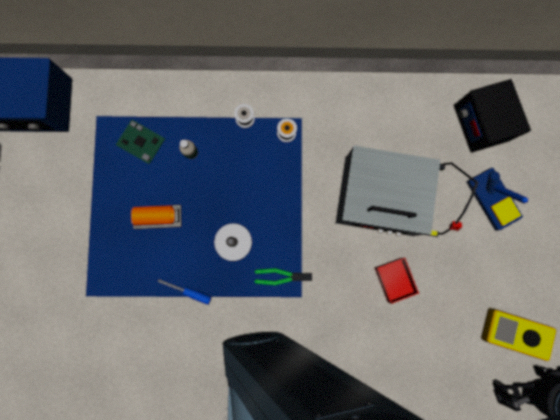

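The scene picture shows the cup at (372,302), the peg stand at (334,247), the lid bar at about (235,150), the yellow pointer at (228,133) and the red marker at (220,107). In the top picture they are at (152,215), (233,242), (392,211), (434,233) and (456,225). I'll enlarge both.

Run:
```python
import cv2,pickle,numpy as np
d=pickle.load(open("cams.pkl","rb"))
def crop(n,x,y,w,h): return cv2.resize(d[n]["image"][y:y+h,x:x+w],(400,300),interpolation=cv2.INTER_CUBIC)
a=np.vstack([np.hstack([crop("top",120,180,140,105),crop("top",330,140,160,120)]),np.hstack([crop("scene",300,220,120,90+30)[:,:],crop("scene",160,80,120,90)])])
a[0:300]; 
# third tile: exact aspect
a[300:,:400]=crop("scene",300,225,144,108)
cv2.imwrite("pics/c1.png",a)
```

```text
(no output)
```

View pics/c1.png

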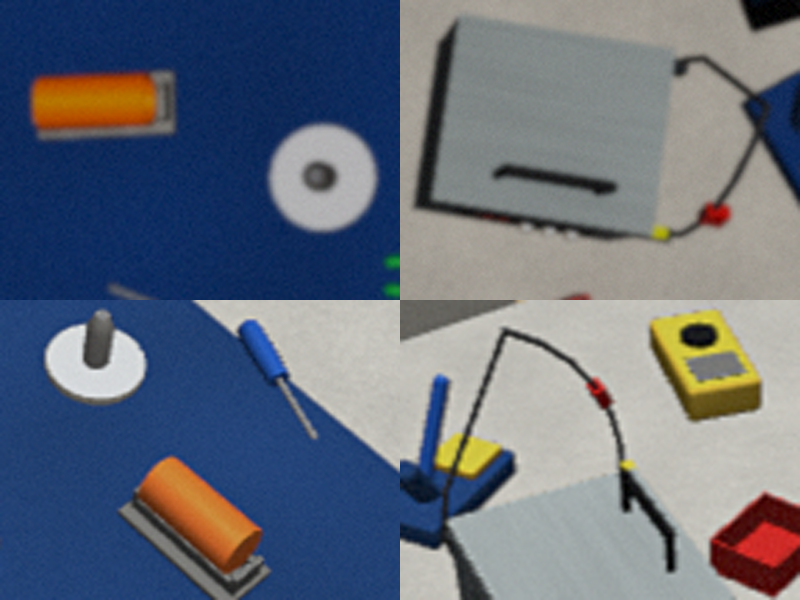

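Create h.py:
```python
import cv2,pickle,numpy as np
from scipy.optimize import least_squares,minimize
D=pickle.load(open("cams.pkl","rb"))
def K(c): return np.array([[c["fx"],0,c["cx"]],[0,c["fy"],c["cy"]],[0,0,1.]])
def proj(n,P):
    c=D[n]; return cv2.projectPoints(np.float64(P).reshape(-1,1,3),c["rvec"],c["tvec"],K(c),None)[0].reshape(-1,2)
def back(n,u,z):
    c=D[n];R=cv2.Rodrigues(c["rvec"])[0];o=-R.T@c["tvec"];r=R.T@np.linalg.inv(K(c))@np.array([u[0],u[1],1.]);return o+r*(z-o[2])/r[2]
def rz(a): return np.array([[np.cos(a),-np.sin(a),0],[np.sin(a),np.cos(a),0],[0,0,1]])
def hullpx(n,P):
    h=cv2.convexHull(np.float32(proj(n,P)));return h
```

Run:
```python
from h import *
# cup silhouettes
obs={}
for n,(x0,y0,x1,y1) in {"top":(120,195,185,235),"scene":(340,275,405,330)}.items():
    hsv=cv2.cvtColor(D[n]["image"],cv2.COLOR_BGR2HSV);m=((hsv[...,0]<22)&(hsv[...,1]>140)&(hsv[...,2]>70)).astype(np.uint8)
    k=np.zeros_like(m);k[y0:y1,x0:x1]=m[y0:y1,x0:x1]
    h=cv2.convexHull(cv2.findNonZero(k)).reshape(-1,2);obs[n]=h;print(n,k.sum(),h.min(0),h.max(0))
t=np.linspace(0,2*np.pi,40)
def cyl(p):
    x,y,a=p;ax=np.array([np.cos(a),np.sin(a),0]);s=np.array([-np.sin(a),np.cos(a),0])
    return np.vstack([[x,y,.045]+ax*L+.025*(np.outer(np.cos(t),s)+np.outer(np.sin(t),[0,0,1])) for L in(-.05,.05)])
dirs=np.c_[np.cos(t),np.sin(t)]
def res(p,ns=("top","scene")):
    r=[]
    for n in ns:
        r.append((proj(n,cyl(p))@dirs.T).max(0)-((obs[n]@dirs.T).max(0)+.3))
    return np.concatenate(r)
g=back("top",(152,215),.045)
for ns in(("top",),("scene",),("top","scene")):
    s=least_squares(res,[g[0],g[1],-np.pi/2],kwargs=dict(ns=ns),loss="soft_l1");print("cup c",ns,s.x,s.cost)
# peg base
for n,(x0,y0,x1,y1) in {"top":(205,215,262,270),"scene":(312,225,358,266)}.items():
    hsv=cv2.cvtColor(D[n]["image"],cv2.COLOR_BGR2HSV);m=((hsv[...,1]<60)&(hsv[...,2]>90)).astype(np.uint8)
    k=np.zeros_like(m);k[y0:y1,x0:x1]=m[y0:y1,x0:x1]
    h=cv2.convexHull(cv2.findNonZero(k)).reshape(-1,2)
    f=lambda p:(proj(n,np.vstack([np.c_[p[0]+.05*np.cos(t),p[1]+.05*np.sin(t),0*t+z] for z in(0,.012)]+([[p[0],p[1],.08]] if n=="scene" else [])))@dirs.T).max(0)-((h@dirs.T).max(0)+.3)
    g=back(n,h.mean(0),.012);s=least_squares(f,g[:2],loss="soft_l1");print("peg",n,s.x,s.cost,h.min(0),h.max(0))
# peg tops: top px, scene px
print("pegtop",back("top",(120+319*.35,180+177*.35),.08),back("scene",(300+102*.36,225+12*.36),.08))
# cleaner
O=[("top",(354,146.8),(.0,.11,.004)),("top",(440,159.2),(0,-.11,.004)),("top",(431.2,234),(-.19,-.11,.004)),("top",(342,221.2),(-.19,.11,.004)),("top",(391.6,212.2),(-.155,0,.045)),("top",(434,233.2),(-.185,-.116,0)),("scene",(228.1,129.5+.0),(-.185,-.116,0))]
def W(p,q): 
    q=np.array(q); return np.array([p[0],p[1],.126])+rz(p[2])@q
def mk(a,y,r=.185): return (-r*np.cos(a),y,r*np.sin(a))
def f(p):
    r=[(proj(n,W(p,q))[0]-u) for n,u,q in O]
    M=W(p,mk(p[3],p[4]));r+=[proj("top",M)[0]-(456,225.6),proj("scene",M)[0]-(220,107.6)]
    return np.concatenate(r)
g=back("top",(397,153),.13)
s=least_squares(f,[g[0],g[1],-.1,.6,-.13],loss="soft_l1");print("hinge x,y,yaw,mark,ymark",s.x,s.cost);print(s.fun.reshape(-1,2).round(1))
```

```text
top 769 [131 206] [174 224]
scene 887 [350 282] [393 322]
cup c ('top',) [ 0.52684697  0.30591483 -1.52666109] 7.254976784298782
cup c ('scene',) [ 0.52553506  0.30325359 -1.51105992] 8.01629718952908
cup c ('top', 'scene') [ 0.52641053  0.30476631 -1.51920649] 19.349418217045077
peg top [0.45902634 0.09805926] 1.8120585708852008 [214 224] [251 260]
peg scene [0.45555357 0.09350868] 2.320371427604574 [316 229] [352 262]
pegtop [0.45628898 0.09353474 0.08      ] [0.45755135 0.09582359 0.08      ]
hinge x,y,yaw,mark,ymark [ 0.67934869 -0.3184457  -0.14662984  0.42592955 -0.13624865] 2.9847755519753294
[[-1.3 -0.7]
 [-0.3  0.2]
 [ 0.3  0.6]
 [ 0.7 -0.2]
 [ 2.  -0.1]
 [-0.4 -0.1]
 [ 0.6  0.5]
 [-0.   0. ]
 [-0.1 -0. ]]
```

Units first: shifts go in shares of 0.3 m and turns go in shares of 4 rad. So -0.005 m / 0.3 = -0.0167, -0.12 rad / 4 = -0.03.

>>> advance(
  segments={"drx": [0, 0, 0, 0, 0, 0, 0, 0, 0, 0], "dry": [0, 0, 0, 0, 0, 0, 0, 0, 0, 0], "drz": [-0.03, -0.03, -0.03, -0.03, -0.03, -0.03, -0.03, -0.03, -0.03, -0.03], "sx": [0, 0, 0, 0, 0, 0, 0, 0, 0, 0], "sy": [0, 0, 0, 0, 0, 0, 0, 0, 0, 0], "sz": [-0.0167, -0.0167, -0.0167, -0.0167, -0.0167, -0.0167, -0.0167, -0.0167, -0.0167, -0.0167], "finger_gap": [0.085, 0.085, 0.085, 0.085, 0.085, 0.085, 0.085, 0.085, 0.085, 0.085]},
  clamp_n=30,
)

```text
t: 0.93
eef_pos: [0.1745, -0.5213, 0.281]
orientation: [-2.267, -2.174, -0.001]
ft_force: [-0.3, -1.4, -0.2]
opening: 0.0852
finger_force: 0.0
```

>>> advance(
  segments={"drx": [0, 0, 0, 0, 0, 0, 0, 0, 0], "dry": [0, 0, 0, 0, 0, 0, 0, 0, 0], "drz": [-0.025, 0, 0, 0, 0, 0, 0, 0, 0], "sx": [0, 0.1233, 0.1233, 0.1233, 0.1233, 0.1233, 0.1233, 0.1233, 0.1233], "sy": [0, 0.0533, 0.0533, 0.0533, 0.0533, 0.0533, 0.0533, 0.0533, 0.0533], "sz": [0, 0, 0, 0, 0, 0, 0, 0, 0], "finger_gap": [0.085, 0.085, 0.085, 0.085, 0.085, 0.085, 0.085, 0.085, 0.085]},
)

```text
t: 1.68
eef_pos: [0.2869, -0.2173, 0.281]
orientation: [-2.164, -2.277, -0.0]
ft_force: [1.0, -0.7, 0.3]
opening: 0.0847
finger_force: 0.0
```

In the tool's units: 0.0377 m / 0.3 = 0.1257, 0.0166 m / 0.3 = 0.0553.

>>> advance(
  segments={"drx": [0, 0, 0, 0, 0, 0, 0, 0], "dry": [0, 0, 0, 0, 0, 0, 0, 0], "drz": [0, 0, 0, 0, 0, 0, 0, 0], "sx": [0.1257, 0.1257, 0.1257, 0.1257, 0.1257, 0.1257, 0.1257, 0.1257], "sy": [0.0553, 0.0553, 0.0553, 0.0553, 0.0553, 0.0553, 0.0553, 0.0553], "sz": [0, 0, 0, 0, 0, 0, 0, 0], "finger_gap": [0.085, 0.085, 0.085, 0.085, 0.085, 0.085, 0.085, 0.085]},
)

```text
t: 2.35
eef_pos: [0.4038, 0.0911, 0.2813]
orientation: [2.162, 2.279, -0.0]
ft_force: [1.1, -1.9, -0.1]
opening: 0.085
finger_force: 0.0
```

>>> advance(
  segments={"drx": [0, 0, 0, 0, 0, 0, 0, 0], "dry": [0, 0, 0, 0, 0, 0, 0, 0], "drz": [0, 0, 0, 0, 0, 0, 0, 0], "sx": [0.1257, 0.1257, 0.1257, 0.1257, 0.1257, 0.1257, 0.1257, 0.1257], "sy": [0.0553, 0.0553, 0.0553, 0.0553, 0.0553, 0.0553, 0.0553, 0.0553], "sz": [0, 0, 0, 0, 0, 0, 0, 0], "finger_gap": [0.085, 0.085, 0.085, 0.085, 0.085, 0.085, 0.085, 0.085]},
)

```text
t: 3.02
eef_pos: [0.5208, 0.3989, 0.2806]
orientation: [-2.162, -2.279, 0.002]
ft_force: [1.0, -0.9, 0.8]
opening: 0.0849
finger_force: 0.0
```

>>> advance(
  segments={"drx": [0, 0, 0, 0, 0, 0, 0], "dry": [-0.03, -0.03, -0.03, -0.03, -0.03, -0.03, -0.0163], "drz": [0, 0, 0, 0, 0, 0, 0], "sx": [0, 0, 0, 0, 0, 0, 0], "sy": [0, 0, 0, 0, 0, 0, 0], "sz": [0, 0, 0, 0, 0, 0, 0], "finger_gap": [0.085, 0.085, 0.085, 0.085, 0.085, 0.085, 0.085]},
)

```text
t: 3.6
eef_pos: [0.5196, 0.3985, 0.2785]
orientation: [1.7, 1.798, -0.715]
ft_force: [1.0, 0.4, -1.4]
opening: 0.0852
finger_force: 0.0
```

```bash
python3 -c "
from rig import env, cam, probe_bus;print(probe_bus.read_state()['joint_positions'].round(3))"
```

```text
[ 0.774  0.821  0.747 -0.652  2.064  0.548]
```

Add to h.py:
```python
from scipy.spatial.transform import Rotation as Ro
from rig import env, cam, probe_bus
def delta(p,R=None):
    s=probe_bus.read_state();Rc=Ro.from_rotvec(s["orientation"])
    print("tool d",Rc.inv().apply(np.array(p)-s["eef_pos"]).round(4))
    if R is not None: print("tool rot",(Rc.inv()*R).as_rotvec().round(4))
    print("axes\n",Rc.as_matrix().round(3))
```

Run:
```python
from h import *
a=-1.52;c=np.array([np.cos(a),np.sin(a),0]);z=(c+[0,0,-1])/2**.5
g=np.array([.5262,.3048,.045])-.025*c
y=np.array([-np.sin(a),np.cos(a),0]);R=Ro.from_matrix(np.c_[np.cross(y,z),y,z])
T=g+z*.023;print(T)
delta(T-.09*z,R);delta(T)
```

```text
[0.52575641 0.31352528 0.02873654]
tool d [0.1175 0.0024 0.1459]
tool rot [0.     0.0076 0.0049]
axes
 [[-0.041  0.999  0.036]
 [ 0.701  0.054 -0.712]
 [-0.712 -0.003 -0.702]]
tool d [0.1182 0.0024 0.2359]
axes
 [[-0.041  0.999  0.036]
 [ 0.701  0.054 -0.712]
 [-0.712 -0.003 -0.702]]
```

In the tool's units: 0.03 m / 0.3 = 0.1, 0.029 m / 0.3 = 0.0967, 0.004 rad / 4 = 0.001.

>>> advance(
  segments={"drx": [0, 0, 0, 0, 0, 0], "dry": [0, 0, 0, 0.001, 0, 0], "drz": [0, 0, 0, 0.0008, 0, 0], "sx": [0.0967, 0.0967, 0.0967, 0.0967, 0.005, 0], "sy": [0.002, 0.002, 0.002, 0.002, 0, 0], "sz": [0.0933, 0.0933, 0.0933, 0.0933, 0.1, 0], "finger_gap": [0.085, 0.085, 0.085, 0.085, 0.085, 0.085]},
)

```text
t: 4.1
eef_pos: [0.5209, 0.3752, 0.0898]
orientation: [1.707, 1.8, -0.723]
ft_force: [-0.4, 0.1, -1.0]
opening: 0.0849
finger_force: 0.0
```

Run:
```python
from h import *
cv2.imwrite("pics/s1.png",np.hstack([cv2.resize(cam.get_image("scene")["image"][200:350,260:460],(400,300)),cv2.resize(cam.get_image("top")["image"][140:290,80:280],(400,300))]))
delta([.5258,.3135,.0287])
```

```text
tool d [ 0.0016 -0.0011  0.0942]
axes
 [[-0.035  0.999  0.034]
 [ 0.707  0.049 -0.705]
 [-0.706 -0.001 -0.708]]
```

View pics/s1.png

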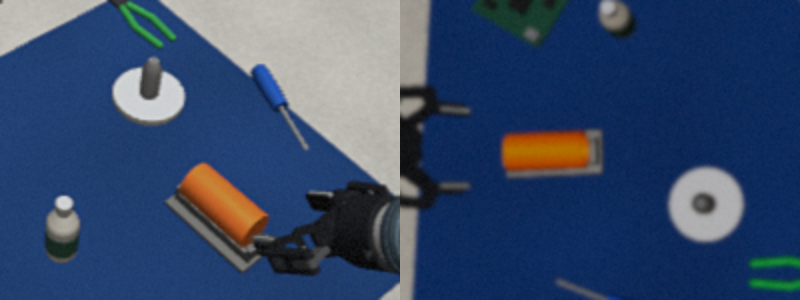

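The fingers (rows 110 and 187 of the right crop) straddle the cup axis (row about 150). I'll go in.

In the tool's units: 0.03 m / 0.3 = 0.1, 0.024 m / 0.3 = 0.08.

>>> advance(
  segments={"drx": [0, 0, 0, 0, 0, 0, 0, 0, 0], "dry": [0, 0, 0, 0, 0, 0, 0, 0, 0], "drz": [0, 0, 0, 0, 0, 0, 0, 0, 0], "sx": [0.0017, 0.0017, 0.0017, 0, 0, 0, 0, 0, 0], "sy": [0, 0, 0, 0, 0, 0, 0, 0, 0], "sz": [0.1, 0.1, 0.08, 0.0333, 0, 0, 0, 0, 0], "finger_gap": [0.085, 0.085, 0.085, 0.085, 0.085, 0.04, 0.04, 0.04, 0.04]},
  clamp_n=30,
)

```text
t: 4.95
eef_pos: [0.5256, 0.3164, 0.032]
orientation: [1.714, 1.799, -0.705]
ft_force: [-8.3, 1.8, 7.1]
opening: 0.0502
finger_force: 30.9
```

>>> advance(
  segments={"drx": [0, 0, 0], "dry": [0, 0, 0], "drz": [0, 0, 0], "sx": [0, 0, 0], "sy": [0, 0, 0], "sz": [0, 0, 0], "finger_gap": [0.04, 0.04, 0.04]},
)

```text
t: 5.2
eef_pos: [0.5256, 0.3164, 0.032]
orientation: [1.714, 1.799, -0.704]
ft_force: [-7.6, 2.0, 7.5]
opening: 0.05
finger_force: 30.8
```

In the tool's units: -0.028 m / 0.3 = -0.0933, -0.014 m / 0.3 = -0.0467.

>>> advance(
  segments={"drx": [0, 0, 0, 0, 0, 0, 0], "dry": [0, 0, 0, 0, 0, 0, 0], "drz": [0, 0, 0, 0, 0, 0, 0], "sx": [-0.0467, -0.0933, -0.0933, -0.0933, -0.0933, -0.0933, -0.0933], "sy": [0, 0, 0, 0, 0, 0, 0], "sz": [-0.0467, -0.0933, -0.0933, -0.0933, -0.0933, -0.0933, -0.0933], "finger_gap": [0.04, 0.04, 0.04, 0.04, 0.04, 0.04, 0.04]},
)

```text
t: 5.78
eef_pos: [0.5268, 0.3142, 0.2917]
orientation: [1.714, 1.799, -0.698]
ft_force: [1.1, -0.3, -1.2]
opening: 0.0498
finger_force: 31.4
```

>>> advance(
  segments={"drx": [0, 0, 0, 0, 0, 0, 0], "dry": [0.03, 0.03, 0.03, 0.03, 0.03, 0.03, 0.03], "drz": [0, 0, 0, 0, 0, 0, 0], "sx": [0, 0, 0, 0, 0, 0, 0], "sy": [0, 0, 0, 0, 0, 0, 0], "sz": [0, 0, 0, 0, 0, 0, 0], "finger_gap": [0.04, 0.04, 0.04, 0.04, 0.04, 0.04, 0.04]},
)

```text
t: 6.37
eef_pos: [0.5277, 0.3145, 0.2915]
orientation: [-2.134, -2.248, -0.081]
ft_force: [0.2, -1.0, -1.4]
opening: 0.0503
finger_force: 31.3
```

Run:
```python
from h import *
print(probe_bus.read_state()["joint_positions"].round(3),probe_bus.read_state()["opening"])
p=np.array([.457,.0957]);h=p/np.linalg.norm(p)
hd=np.array([*h,0]);z=(hd+[0,0,-1])/2**.5;y=np.array([h[1],-h[0],0]);
R=Ro.from_matrix(np.c_[np.cross(y,z),y,z]);delta([.457,.0957,.16],R)
```

```text
[0.32  0.321 1.306 0.061 1.489 0.264] 0.0502618462128131
tool d [-0.2229 -0.0831  0.1164]
tool rot [-0.5878  0.5868  1.3166]
axes
 [[-0.052  0.999  0.006]
 [ 0.996  0.052  0.066]
 [ 0.065  0.01  -0.998]]
```

In the tool's units: 0.1013 rad / 4 = 0.0253.

>>> advance(
  segments={"drx": [-0.0113, -0.0113, -0.0113, -0.0113, -0.0113, -0.0113, -0.0113], "dry": [0.0113, 0.0113, 0.0113, 0.0113, 0.0113, 0.0113, 0.0113], "drz": [0.0253, 0.0253, 0.0253, 0.0253, 0.0253, 0.0253, 0.0253], "sx": [0, 0, 0, 0, 0, 0, 0], "sy": [0, 0, 0, 0, 0, 0, 0], "sz": [0, 0, 0, 0, 0, 0, 0], "finger_gap": [0.04, 0.04, 0.04, 0.04, 0.04, 0.04, 0.04]},
)

```text
t: 6.95
eef_pos: [0.5273, 0.3135, 0.2902]
orientation: [-2.707, -1.282, -0.715]
ft_force: [0.6, 0.4, -1.4]
opening: 0.05
finger_force: 31.4
```

>>> advance(
  segments={"drx": [-0.0113, -0.0113, -0.0113, -0.0113, -0.0113, -0.0113, 0], "dry": [0.0113, 0.0113, 0.0113, 0.0113, 0.0113, 0.0113, 0], "drz": [0.0253, 0.0253, 0.0253, 0.0253, 0.0253, 0.0253, 0], "sx": [0, 0, 0, 0, 0, 0, 0], "sy": [0, 0, 0, 0, 0, 0, 0], "sz": [0, 0, 0, 0, 0, 0, 0], "finger_gap": [0.04, 0.04, 0.04, 0.04, 0.04, 0.04, 0.04]},
)

```text
t: 7.53
eef_pos: [0.526, 0.3123, 0.2875]
orientation: [-2.84, -0.431, -1.102]
ft_force: [-0.6, 0.1, -0.7]
opening: 0.0499
finger_force: 31.4
```

Run:
```python
from h import *
print(probe_bus.read_state()["joint_positions"].round(3),probe_bus.read_state()["opening"])
p=np.array([.457,.0957]);h=p/np.linalg.norm(p)
hd=np.array([*h,0]);z=(hd+[0,0,-1])/2**.5;y=np.array([h[1],-h[0],0]);
R=Ro.from_matrix(np.c_[np.cross(y,z),y,z])
# TCP is ~.0165 ahead of cup axis along z
g=np.array([.457,.0957,0])+z*.0195; g[2]=.19;delta(g,R);print(g)
```

```text
[ 0.426 -0.006  1.936 -0.261  0.499  1.879] 0.04988582778395989
tool d [-0.1547  0.1854  0.0019]
tool rot [-0.0252  0.049   0.0851]
axes
 [[ 0.704  0.281  0.652]
 [ 0.235 -0.959  0.16 ]
 [ 0.67   0.04  -0.741]]
[0.47049585 0.09852615 0.19      ]
```

Create t.py:
```python
from h import *
def tgt(head,z_,off=.0195,p=(.457,.0957)):
    hd=np.array([np.cos(head),np.sin(head),0]);z=(hd+[0,0,-1])/2**.5;y=np.array([hd[1],-hd[0],0])
    g=np.array([*p,0])+z*off; g[2]=z_
    return g,Ro.from_matrix(np.c_[np.cross(y,z),y,z])
```

Run:
```python
from t import *
delta(*tgt(1.35,.19))
```

```text
tool d [-0.1595  0.1723 -0.0032]
tool rot [ 0.76    0.0673 -0.7465]
axes
 [[ 0.704  0.281  0.652]
 [ 0.235 -0.959  0.16 ]
 [ 0.67   0.04  -0.741]]
```

In the tool's units: 0.0844 rad / 4 = 0.0211.

>>> advance(
  segments={"drx": [0.0211, 0.0211, 0.0211, 0.0211, 0.0211, 0.0211, 0.0211, 0.0211, 0.0211, 0], "dry": [0.0019, 0.0019, 0.0019, 0.0019, 0.0019, 0.0019, 0.0019, 0.0019, 0.0019, 0], "drz": [-0.0207, -0.0207, -0.0207, -0.0207, -0.0207, -0.0207, -0.0207, -0.0207, -0.0207, 0], "sx": [0, 0, 0, 0, 0, 0, 0, 0, 0, 0], "sy": [0, 0, 0, 0, 0, 0, 0, 0, 0, 0], "sz": [0, 0, 0, 0, 0, 0, 0, 0, 0, 0], "finger_gap": [0.04, 0.04, 0.04, 0.04, 0.04, 0.04, 0.04, 0.04, 0.04, 0.04]},
)

```text
t: 8.37
eef_pos: [0.5248, 0.306, 0.2778]
orientation: [-2.369, -1.219, -0.891]
ft_force: [2.0, -0.4, -0.7]
opening: 0.0499
finger_force: 31.5
```

Run:
```python
from t import *
print(probe_bus.read_state()["joint_positions"].round(3))
delta(*tgt(1.35,.23))
```

```text
[0.008 0.033 1.914 0.77  0.887 0.22 ]
tool d [-0.1797  0.0616 -0.0956]
tool rot [ 0.2667  0.0599 -0.2945]
axes
 [[ 0.438  0.815  0.379]
 [ 0.608 -0.579  0.543]
 [ 0.662 -0.007 -0.75 ]]
```

In the tool's units: -0.058 rad / 4 = -0.0145.

>>> advance(
  segments={"drx": [0.0133, 0.0133, 0.0133, 0.0133, 0.0133], "dry": [0.003, 0.003, 0.003, 0.003, 0.003], "drz": [-0.0145, -0.0145, -0.0145, -0.0145, -0.0145], "sx": [0, 0, 0, 0, 0], "sy": [0, 0, 0, 0, 0], "sz": [0, 0, 0, 0, 0], "finger_gap": [0.04, 0.04, 0.04, 0.04, 0.04]},
)

```text
t: 8.78
eef_pos: [0.5221, 0.3075, 0.2767]
orientation: [-1.982, -1.571, -0.816]
ft_force: [0.6, 0.4, -0.5]
opening: 0.0499
finger_force: 31.5
```

Run:
```python
from t import *
print(probe_bus.read_state()["joint_positions"].round(3))
delta(*tgt(1.35,.23))
```

```text
[-0.102  0.167  1.804  0.848  1.209 -0.205]
tool d [-0.1797 -0.0153 -0.1134]
tool rot [ 0.0018  0.0008 -0.009 ]
axes
 [[ 0.164  0.974  0.157]
 [ 0.688 -0.226  0.689]
 [ 0.707 -0.005 -0.708]]
```

Now over the peg.

In the tool's units: -0.03 m / 0.3 = -0.1, -0.019 m / 0.3 = -0.0633, -0.009 rad / 4 = -0.0023.

>>> advance(
  segments={"drx": [0, 0, 0, 0, 0, 0, 0], "dry": [0, 0, 0, 0, 0, 0, 0], "drz": [0, 0, 0, 0, 0, -0.0023, 0], "sx": [-0.1, -0.1, -0.1, -0.1, -0.1, -0.1, 0], "sy": [-0.0087, -0.0087, -0.0087, -0.0087, -0.0087, -0.0087, 0], "sz": [-0.0633, -0.0633, -0.0633, -0.0633, -0.0633, -0.0633, 0], "finger_gap": [0.04, 0.04, 0.04, 0.04, 0.04, 0.04, 0.04]},
)

```text
t: 9.37
eef_pos: [0.4587, 0.1034, 0.2282]
orientation: [-1.989, -1.576, -0.816]
ft_force: [0.9, 0.5, -0.0]
opening: 0.0498
finger_force: 31.8
```

Run:
```python
from t import *
print(probe_bus.read_state()["joint_positions"].round(3))
delta(*tgt(1.35,.19))
for n in("scene","top"): cv2.imwrite(f"pics/{n}2.png",cam.get_image(n)["image"])
a=cv2.imread("pics/scene2.png");b=cv2.imread("pics/top2.png")
cv2.imwrite("pics/s2.png",np.hstack([cv2.resize(a[160:310,240:440],(400,300)),cv2.resize(b[150:300,120:320],(400,300))]))
```

```text
[-0.596  0.143  1.968  0.726  1.42  -0.626]
tool d [-0.0226 -0.      0.0313]
tool rot [ 0.0067  0.0063 -0.0072]
axes
 [[ 0.163  0.974  0.16 ]
 [ 0.693 -0.229  0.684]
 [ 0.703 -0.    -0.712]]
```

View pics/s2.png

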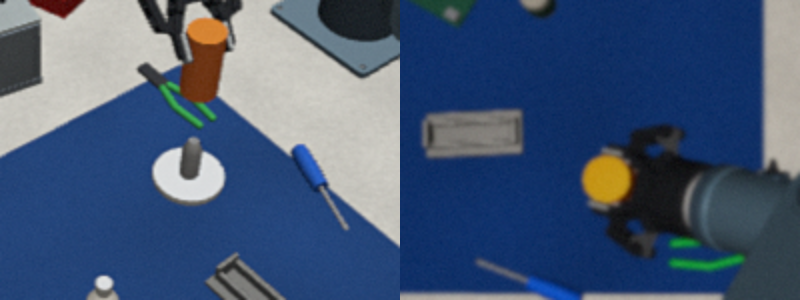

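The cup hangs mouth down above the stand: closed end at left-crop (207,32), peg top at (191,143), closed end in the right crop at (607,179). Next I'll fit the cup pose in both views.

Create cupfit.py:
```python
from t import *
t_=np.linspace(0,2*np.pi,48);dirs=np.c_[np.cos(t_),np.sin(t_)]
def fit(a,b,c,fixtilt=False):
    obs={}
    for n,im in(("scene",a),("top",b)):
        hsv=cv2.cvtColor(im,cv2.COLOR_BGR2HSV);m=((hsv[...,0]<22)&(hsv[...,1]>140)&(hsv[...,2]>60)).astype(np.uint8)
        u=proj(n,[*c[:2],c[2]-(.05 if n=="scene" else 0)])[0].astype(int);k=0*m;r=40;k[max(u[1]-r,0):u[1]+r,u[0]-r:u[0]+r]=m[max(u[1]-r,0):u[1]+r,u[0]-r:u[0]+r]
        _,l,st,ce=cv2.connectedComponentsWithStats(k);i=1+st[1:,4].argmax();obs[n]=cv2.convexHull(cv2.findNonZero((l==i).astype(np.uint8))).reshape(-1,2);print(n,st[i])
    def res(p):
        ax=np.array([p[3],p[4],-1.]);ax/=np.linalg.norm(ax);e1=np.cross(ax,[0,1,0]);e1/=np.linalg.norm(e1);e2=np.cross(ax,e1)
        C=np.vstack([p[:3]+ax*L+.025*(np.outer(np.cos(t_),e1)+np.outer(np.sin(t_),e2)) for L in(0,.1)])
        return np.concatenate([(proj(n,C)@dirs.T).max(0)-((obs[n]@dirs.T).max(0)+.3) for n in obs]+[p[3:]*(1e3 if fixtilt else 3)])
    s=least_squares(res,[*c,0,0],loss="soft_l1");p=s.x;print("closed end",p[:3].round(4),"tilt",p[3:].round(3),"rim",(p[:3]+.1*np.array([p[3],p[4],-1])).round(4),"cost",round(s.cost,1))
```

Run:
```python
from cupfit import *
a=cv2.imread("pics/scene2.png");b=cv2.imread("pics/top2.png")
fit(a,b,[.457,.096,.265]);fit(a,b,[.457,.096,.265],True)
```

```text
scene [330 169  24  42 715]
top [212 228  25  24 170]
closed end [0.4578 0.0919 0.2708] tilt [0.012 0.032] rim [0.4589 0.0952 0.1708] cost 22.9
scene [330 169  24  42 715]
top [212 228  25  24 170]
closed end [0.4582 0.0929 0.2705] tilt [0. 0.] rim [0.4582 0.0929 0.1705] cost 27.2
```

In the tool's units: 0.0152 m / 0.3 = 0.0507, 0.0142 m / 0.3 = 0.0473.

>>> advance(
  segments={"drx": [0, 0, 0, 0, 0, 0], "dry": [0, 0, 0, 0, 0, 0], "drz": [0, 0, 0, 0, 0, 0], "sx": [-0.047, -0.0437, -0.047, -0.047, -0.047, 0], "sy": [0, 0, 0, 0, 0, 0], "sz": [0.0507, 0.0507, 0.0473, 0.0473, 0.0473, 0], "finger_gap": [0.04, 0.04, 0.04, 0.04, 0.04, 0.04]},
)

```text
t: 9.97
eef_pos: [0.4573, 0.1126, 0.1264]
orientation: [-1.979, -1.575, -0.812]
ft_force: [-0.5, 0.3, -0.5]
opening: 0.0503
finger_force: 31.8
```

>>> advance(
  segments={"drx": [0, 0, 0, 0, 0], "dry": [0, 0, 0, 0, 0], "drz": [0, 0, 0, 0, 0], "sx": [-0.0233, -0.0233, -0.0233, -0.0233, 0], "sy": [0, 0, 0, 0, 0], "sz": [0.0237, 0.0237, 0.0237, 0.0237, 0], "finger_gap": [0.04, 0.04, 0.04, 0.04, 0.04]},
)

```text
t: 10.38
eef_pos: [0.4577, 0.1114, 0.087]
orientation: [-1.981, -1.574, -0.814]
ft_force: [-0.5, -0.2, -0.6]
opening: 0.0502
finger_force: 31.8
```

Run:
```python
from t import *
s=probe_bus.read_state();print(s["joint_positions"].round(3),s["ft_force"],s["opening"])
delta(*tgt(1.35,.07))
```

```text
[-0.582  0.391  2.111  0.815  1.138 -0.902] [-0.49155933 -0.18137261 -0.55612622] 0.0501762264838775
tool d [-0.0132  0.0029  0.0108]
tool rot [-0.0001  0.0016 -0.0072]
axes
 [[ 0.162  0.975  0.155]
 [ 0.689 -0.224  0.689]
 [ 0.706 -0.005 -0.708]]
```

Run:
```python
from cupfit import *
a=cam.get_image("scene")["image"];b=cam.get_image("top")["image"]
cv2.imwrite("pics/scene3.png",a)
fit(a,b,[.457,.1,.13]);fit(a,b,[.457,.1,.13],True);print(probe_bus.read_state()["eef_pos"])
```

```text
scene [328 212  21  37 576]
top [219 232  21  21 114]
closed end [0.4559 0.0969 0.1275] tilt [-0.003  0.04 ] rim [0.4556 0.1009 0.0275] cost 19.9
scene [328 212  21  37 576]
top [219 232  21  21 114]
closed end [0.4559 0.0983 0.1274] tilt [-0.  0.] rim [0.4559 0.0983 0.0274] cost 25.5
[0.45808504 0.11126779 0.08814817]
```

In the tool's units: -0.0035 m / 0.3 = -0.0117, -0.002 m / 0.3 = -0.0067.

>>> advance(
  segments={"drx": [0, 0, 0, 0, 0], "dry": [0, 0, 0, 0, 0], "drz": [0, 0, 0, 0, 0], "sx": [-0.0067, -0.0117, -0.0117, -0.0067, 0], "sy": [0.0033, 0, 0, 0, 0], "sz": [-0.0067, 0.0117, 0.0117, 0.0067, 0], "finger_gap": [0.04, 0.04, 0.04, 0.04, 0.04]},
)

```text
t: 10.9
eef_pos: [0.4582, 0.1082, 0.0751]
orientation: [-1.981, -1.574, -0.815]
ft_force: [-1.1, -0.6, -0.1]
opening: 0.05
finger_force: 31.8
```

>>> advance(
  segments={"drx": [0, 0], "dry": [0, 0], "drz": [0, 0], "sx": [-0.0033, 0], "sy": [0, 0], "sz": [0.0033, 0], "finger_gap": [0.04, 0.04]},
)

```text
t: 11.07
eef_pos: [0.4584, 0.1084, 0.0746]
orientation: [-1.98, -1.574, -0.816]
ft_force: [-1.3, -0.6, 2.8]
opening: 0.05
finger_force: 32.1
```

>>> advance(
  segments={"drx": [0, 0, 0, 0, 0], "dry": [0, 0, 0, 0, 0], "drz": [0, 0, 0, 0, 0], "sx": [0, 0, 0, 0, 0], "sy": [0, 0, 0, 0, 0], "sz": [0, 0, 0, 0, 0], "finger_gap": [0.085, 0.085, 0.085, 0.085, 0.085]},
)

```text
t: 11.48
eef_pos: [0.4585, 0.1082, 0.0742]
orientation: [-1.981, -1.575, -0.815]
ft_force: [-0.1, 0.2, -0.2]
opening: 0.085
finger_force: 0.0
```

>>> advance(
  segments={"drx": [0, 0, 0, 0, 0, 0], "dry": [0, 0, 0, 0, 0, 0], "drz": [0, 0, 0, 0, 0, 0], "sx": [0, 0, 0, 0, 0, 0], "sy": [0, 0, 0, 0, 0, 0], "sz": [-0.0333, -0.1, -0.1333, -0.1333, -0.1333, -0.1333], "finger_gap": [0.085, 0.085, 0.085, 0.085, 0.085, 0.085]},
)

```text
t: 11.98
eef_pos: [0.4262, -0.031, 0.2177]
orientation: [-1.982, -1.575, -0.814]
ft_force: [0.9, -0.4, -0.4]
opening: 0.085
finger_force: 0.0
```

Run:
```python
from cupfit import *
a=cam.get_image("scene")["image"];b=cam.get_image("top")["image"]
cv2.imwrite("pics/s4.png",np.hstack([cv2.resize(a[160:310,240:440],(400,300)),cv2.resize(b[150:300,120:320],(400,300))]))
fit(a,b,[.457,.098,.112])
hinge=np.array([.6793,-.3184,.126]);w=-.1466
B=hinge+rz(w)@[-.155,0,.042];y=rz(w)@[1,0,0];z=np.array([0,0,-1.])
R=Ro.from_matrix(np.c_[np.cross(y,z),y,z]);print(B)
delta(B+[0,0,.1],R)
```

```text
scene [327 214  21  38 595]
top [233 234   8  17  33]
closed end [0.452  0.087  0.1086] tilt [0.009 0.074] rim [0.453  0.0943 0.0086] cost 150.0
[ 0.52596262 -0.2957583   0.168     ]
tool d [-0.1314  0.1541 -0.1968]
tool rot [ 0.0361 -0.7766 -0.0776]
axes
 [[ 0.16   0.974  0.163]
 [ 0.695 -0.228  0.682]
 [ 0.701  0.004 -0.713]]
```

View pics/s4.png

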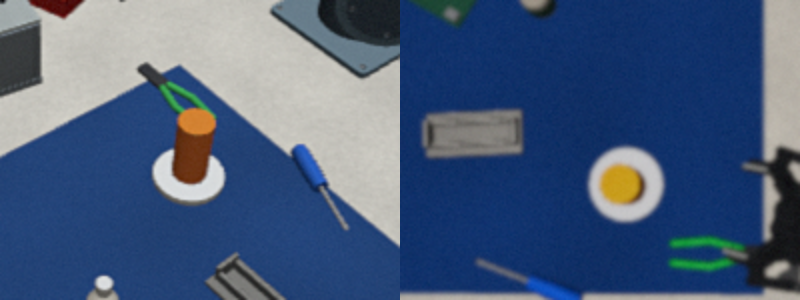

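Cup stands seated on the white base around its centre (left crop rim at (193,180), right crop cap at (621,184)). Now to the lid.

In the tool's units: -0.111 rad / 4 = -0.0278.

>>> advance(
  segments={"drx": [0.0013, 0.0013, 0.0013, 0.0013, 0.0013, 0.0013, 0.0013, 0], "dry": [-0.0278, -0.0278, -0.0278, -0.0278, -0.0278, -0.0278, -0.0278, 0], "drz": [-0.0028, -0.0028, -0.0028, -0.0028, -0.0028, -0.0028, -0.0028, 0], "sx": [0, 0, 0, 0, 0, 0, 0, 0], "sy": [0, 0, 0, 0, 0, 0, 0, 0], "sz": [0, 0, 0, 0, 0, 0, 0, 0], "finger_gap": [0.085, 0.085, 0.085, 0.085, 0.085, 0.085, 0.085, 0.085]},
)

```text
t: 12.75
eef_pos: [0.4271, -0.0262, 0.2164]
orientation: [-2.362, -2.062, 0.003]
ft_force: [-0.3, 0.5, -0.4]
opening: 0.0851
finger_force: 0.0
```

Run:
```python
from t import *
print("cap",back("top",(230.5,242),.112))
hinge=np.array([.6793,-.3184,.126]);w=-.1466
B=hinge+rz(w)@[-.155,0,.042];y=rz(w)@[1,0,0];z=np.array([0,0,-1.])
R=Ro.from_matrix(np.c_[np.cross(y,z),y,z])
delta(B+[0,0,.1],R)
```

```text
cap [0.45533735 0.09316367 0.112     ]
tool d [-0.2536  0.1341 -0.053 ]
tool rot [-0.006  -0.0025  0.0111]
axes
 [[ 0.135  0.991 -0.006]
 [ 0.991 -0.135  0.003]
 [ 0.003 -0.006 -1.   ]]
```

In the tool's units: -0.0317 m / 0.3 = -0.1057, 0.0168 m / 0.3 = 0.056, 0.006 rad / 4 = 0.0015.

>>> advance(
  segments={"drx": [0, 0, 0, 0, 0, 0, 0, 0, 0], "dry": [0, 0, 0, 0, 0, 0, 0, 0, 0], "drz": [0.0015, 0.0013, 0, 0, 0, 0, 0, 0, 0], "sx": [-0.1057, -0.1057, -0.1057, -0.1057, -0.1057, -0.1057, -0.1057, -0.1057, 0], "sy": [0.056, 0.056, 0.056, 0.056, 0.056, 0.056, 0.056, 0.056, 0], "sz": [-0.022, -0.022, -0.022, -0.022, -0.022, -0.022, -0.022, -0.022, 0], "finger_gap": [0.085, 0.085, 0.085, 0.085, 0.085, 0.085, 0.085, 0.085, 0.085]},
)

```text
t: 13.5
eef_pos: [0.5226, -0.308, 0.2652]
orientation: [-2.384, -2.034, -0.001]
ft_force: [-0.9, 1.1, -0.3]
opening: 0.0851
finger_force: 0.0
```

Run:
```python
from t import *
hinge=np.array([.6793,-.3184,.126]);w=-.1466
B=hinge+rz(w)@[-.155,0,.042];y=rz(w)@[1,0,0];z=np.array([0,0,-1.])
R=Ro.from_matrix(np.c_[np.cross(y,z),y,z])
delta(B+[0,0,-.021],R)
a=cam.get_image("scene")["image"];b=cam.get_image("top")["image"]
cv2.imwrite("pics/s5.png",np.hstack([cv2.resize(a[60:210,140:340],(400,300)),cv2.resize(b[130:280,320:520],(400,300))]))
# bar measured in the first pictures: top and scene ends
```

```text
tool d [0.0119 0.0021 0.1183]
tool rot [-0.0058 -0.006  -0.0115]
axes
 [[ 0.157  0.988 -0.005]
 [ 0.988 -0.157  0.007]
 [ 0.006 -0.006 -1.   ]]
```

View pics/s5.png

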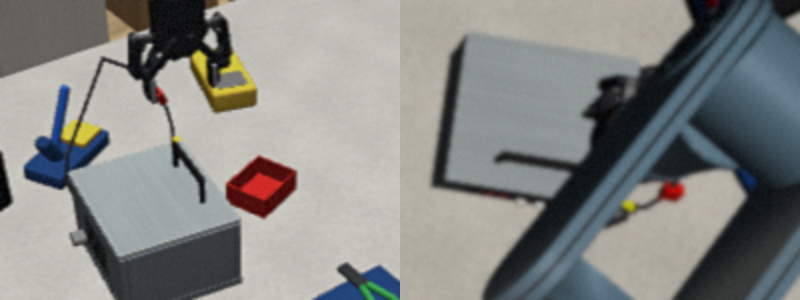

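Open fingers (crop (150,90) and (215,80)) hang above the bar (190,170), marker and pointer free. Descending.

In the tool's units: 0.03 m / 0.3 = 0.1, 0.012 m / 0.3 = 0.04, -0.011 rad / 4 = -0.0028.

>>> advance(
  segments={"drx": [0, 0, 0, 0, 0, 0], "dry": [0, 0, 0, 0, 0, 0], "drz": [-0.0028, 0, 0, 0, 0, 0], "sx": [0.04, 0, 0, 0, 0, 0], "sy": [0.0067, 0, 0, 0, 0, 0], "sz": [0.1, 0.1, 0.1, 0.0667, 0.0267, 0], "finger_gap": [0.085, 0.085, 0.085, 0.085, 0.085, 0.085]},
)

```text
t: 14.1
eef_pos: [0.5234, -0.2863, 0.1457]
orientation: [-2.361, -2.048, -0.0]
ft_force: [-0.5, 0.2, 0.3]
opening: 0.0851
finger_force: 0.0
```

>>> advance(
  segments={"drx": [0, 0, 0, 0, 0, 0, 0], "dry": [0, 0, 0, 0, 0, 0, 0], "drz": [0, 0, 0, 0, 0, 0, 0], "sx": [0, 0, 0, 0, 0, 0, 0], "sy": [0, 0, 0, 0, 0, 0, 0], "sz": [0, 0, 0, 0, 0, 0, 0], "finger_gap": [0.0, 0.0, 0.0, 0.0, 0.0, 0.0, 0.0]},
  clamp_n=60,
)

```text
t: 14.68
eef_pos: [0.5289, -0.2892, 0.1493]
orientation: [-2.372, -2.055, -0.008]
ft_force: [10.1, 0.2, -1.5]
opening: 0.0101
finger_force: 58.3
```

Units first: shifts go in shares of 0.3 m and turns go in shares of 4 rad. So -0.0084 m / 0.3 = -0.028, -0.008 m / 0.3 = -0.0267.

>>> advance(
  segments={"drx": [0, 0, 0, 0, 0, 0, 0, 0, 0, 0], "dry": [0, 0, 0, 0, 0, 0, 0, 0, 0, 0], "drz": [0, 0, 0, 0, 0, 0, 0, 0, 0, 0], "sx": [0, 0, 0, 0, 0, 0, 0, 0, 0, 0], "sy": [0.0133, 0.009, 0.0093, 0.0123, 0.0123, 0.015, 0.015, 0.016, 0.016, 0], "sz": [0, -0.028, -0.028, -0.0267, -0.0267, -0.025, -0.025, -0.0217, -0.0217, 0], "finger_gap": [0, 0, 0, 0, 0, 0, 0, 0, 0, 0]},
)

```text
t: 15.52
eef_pos: [0.5578, -0.2938, 0.2095]
orientation: [-2.362, -2.047, 0.007]
ft_force: [-14.0, -0.4, -0.5]
opening: 0.01
finger_force: 59.0
```

Create look.py:
```python
from t import *
import sys
s=probe_bus.read_state();w=-.1466
q=rz(w).T@(s["eef_pos"]-[.6793,-.3184,.126]);print(s["t"],"bar local",q.round(4),"lid from tcp",np.arctan2(q[2]+.0185,-q[0])-.2646,s["ft_force"].round(1),s["finger_force"],s["opening"])
a=cam.get_image("scene")["image"];b=cam.get_image("top")["image"]
cv2.imwrite(f"pics/{sys.argv[1]}.png",np.hstack([cv2.resize(a[70:160,170:290],(400,300),interpolation=cv2.INTER_CUBIC),cv2.resize(b[190:280,400:520],(400,300),interpolation=cv2.INTER_CUBIC)]))
hb=cv2.cvtColor(a,cv2.COLOR_BGR2HSV)
cv2.imwrite(f"pics/{sys.argv[1]}_a.png",a);cv2.imwrite(f"pics/{sys.argv[1]}_b.png",b)
```

```bash
python3 look.py l1
```

```text
15.5167 bar local [-0.1238  0.0066  0.0835] lid from tcp 0.42464968731118896 [-14.   -0.4  -0.5] 59.01538968086243 0.010021195150810663
```

View pics/l1.png

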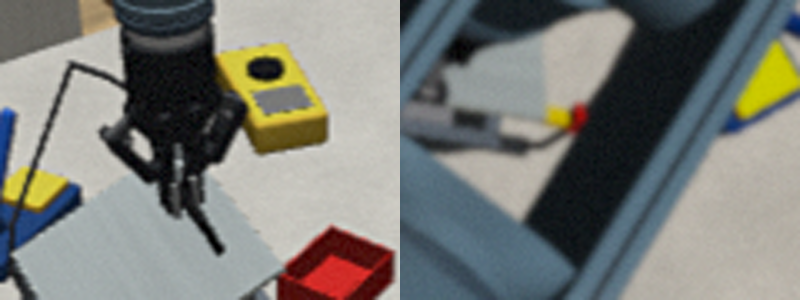

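The right crop shows the yellow pointer at (557,116) right beside the red marker at (580,117); the scene view is blocked by the gripper. I'll check the angle numerically.

Run:
```python
from t import *
def cen(im,lo,hi,box):
    x0,y0,x1,y1=box;h=cv2.cvtColor(im,cv2.COLOR_BGR2HSV)[y0:y1,x0:x1];m=cv2.inRange(h,lo,hi)
    if lo[0]==0: m|=cv2.inRange(h,(172,120,80),(180,255,255))
    v,u=np.nonzero(m);return len(u),(u.mean()+x0).round(2),(v.mean()+y0).round(2),(u.min()+x0,u.max()+x0,v.min()+y0,v.max()+y0)
a0,b0=D["scene"]["image"],D["top"]["image"];b=cv2.imread("pics/l1_b.png")
Y=((22,110,100),(38,255,255));Rd=((0,150,80),(8,255,255))
print("top0 Y",cen(b0,*Y,(425,225,442,240)),"R",cen(b0,*Rd,(445,215,466,236)))
print("scene0 Y",cen(a0,*Y,(220,122,236,140)),"R",cen(a0,*Rd,(210,98,230,120)))
print("now Y",cen(b,*Y,(435,215,462,236)),"R",cen(b,*Rd,(440,213,466,236)))
h=np.array([.6793,-.3184,.126]);w=-.1466
for a in(0,.35,.4,.45,.5,.55): 
    P=lambda y:h+rz(w)@[-.185*np.cos(a),y,.185*np.sin(a)]
    print(a,"ptr top",proj("top",P(-.116))[0].round(1),"mk top",proj("top",P(-.132))[0].round(1),"mk scene",proj("scene",P(-.132))[0].round(1),"ptr scene",proj("scene",P(-.116))[0].round(1))
```

```text
top0 Y (31, np.float64(434.0), np.float64(233.0), (np.int64(431), np.int64(437), np.int64(231), np.int64(235))) R (70, np.float64(455.93), np.float64(225.49), (np.int64(450), np.int64(461), np.int64(222), np.int64(229)))
scene0 Y (10, np.float64(227.5), np.float64(128.8), (np.int64(226), np.int64(229), np.int64(128), np.int64(130))) R (13, np.float64(218.62), np.float64(106.54), (np.int64(216), np.int64(222), np.int64(104), np.int64(109)))
now Y (37, np.float64(446.95), np.float64(224.57), (np.int64(444), np.int64(450), np.int64(222), np.int64(227))) R (26, np.float64(453.27), np.float64(225.08), (np.int64(451), np.int64(455), np.int64(222), np.int64(229)))
0 ptr top [433.5 233.1] mk top [440.  234.1] mk scene [226.7 127.4] ptr scene [228.8 130. ]
0.35 ptr top [444.6 227. ] mk top [451.4 228. ] mk scene [222.3 111.4] ptr scene [224.4 113.9]
0.4 ptr top [446.3 225.3] mk top [453.2 226.3] mk scene [221.1 109.3] ptr scene [223.2 111.8]
0.45 ptr top [448.  223.4] mk top [455.  224.4] mk scene [219.8 107.3] ptr scene [221.9 109.8]
0.5 ptr top [449.7 221.3] mk top [456.7 222.3] mk scene [218.4 105.3] ptr scene [220.5 107.8]
0.55 ptr top [451.4 218.9] mk top [458.5 220. ] mk scene [216.8 103.4] ptr scene [218.9 105.9]
```

In the tool's units: -0.003 m / 0.3 = -0.01, -0.0015 m / 0.3 = -0.005.

>>> advance(
  segments={"drx": [0, 0, 0, 0, 0, 0, 0], "dry": [0, 0, 0, 0, 0, 0, 0], "drz": [0, 0, 0, 0, 0, 0, 0], "sx": [0, 0, 0, 0, 0, 0, 0], "sy": [-0.005, 0, 0, 0, 0, 0, 0], "sz": [-0.01, 0, 0, 0, 0, 0, 0], "finger_gap": [0, 0, 0, 0, 0, 0, 0]},
)

```text
t: 16.2
eef_pos: [0.559, -0.2939, 0.2111]
orientation: [-2.366, -2.051, 0.001]
ft_force: [-2.5, -5.5, -12.3]
opening: 0.0097
finger_force: 59.0
```

```bash
python3 look.py l2
```

Run:
```python
from t import *
b=cv2.imread("pics/l2_b.png");H=cv2.cvtColor(b,cv2.COLOR_BGR2HSV)
for nm,lo,hi in(("Y",(22,110,100),(38,255,255)),("R",(0,150,80),(8,255,255))):
    m=cv2.inRange(H,lo,hi)|(cv2.inRange(H,(172,120,80),(180,255,255)) if nm=="R" else 0);v,u=np.nonzero(m[213:236,438:464]);print(nm,len(u),u.mean()+438,v.mean()+213)
a=cv2.imread("pics/l2_a.png");cv2.imwrite("pics/end.png",np.hstack([cv2.resize(a[160:310,240:440],(400,300)),cv2.resize(b[190:280,400:520],(400,300))]))
```

```text
16.2 bar local [-0.1226  0.0066  0.0851] lid from tcp 0.43671898829605976 [ -2.5  -5.5 -12.3] 59.00673866271973 0.0097059763193283
Y 34 447.3529411764706 224.11764705882354
R 27 453.55555555555554 225.07407407407408
```

View pics/end.png

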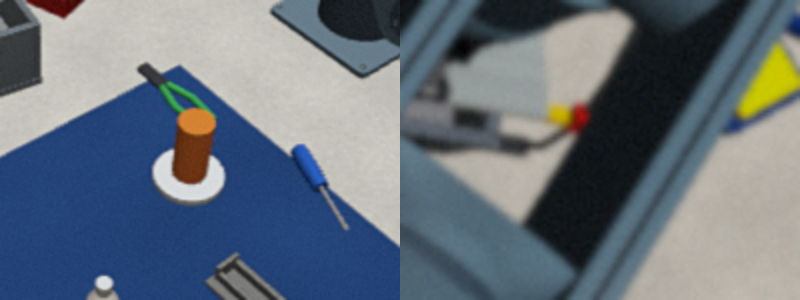

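Cup seated (cap at (196,121)), pointer at (559,114) beside the marker (580,117), which matches the offset expected when aligned. Handing in.

```bash
python3 -c "
from rig import env, cam, probe_bus
print(env.finish_job());s=probe_bus.read_state();print(s['t'],s['finger_force'])"
```

```text
the job is handed in; nothing more can be done
None
the job is handed in; nothing more can be done
```

I handed the job in at about 16 s, with no verdict shown: the cup stands upside down over the peg and released, and the gripper holds the lid by its bar at about 0.43 rad, level with the red marker as far as the top camera shows.

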